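# Level the ware board under a pressed spirit level

### The arm

A 6-joint arm with a two-finger parallel gripper is mounted at the origin on the work surface. World frame = base frame: x ahead of the robot, y to its left, z up, the work surface at z = 0. Lengths are in mm, angles in rad, forces in N, time in s.
With the tool pointing down it reaches from about 325 to 775 mm from the base axis. Payload 5.5 kg.
Tool frame: the origin (TCP) lies between the finger pads; the fingertips stand 8 mm ahead of it and the grasp point (between the pads) lies 11 mm behind it (ctrl.finger_overhang is the distance from the TCP to the fingertips, in mm); z points along the fingers, y is the line along which they close (so a half turn about z gives the same grasp; the last joint's range is limited). The gripper opens to 85 mm and grips with 20 to 120 N. Pads are 22 mm wide; open, the fingers measure 114 mm over their backs; the gripper's body (76 mm by 85 mm) begins 54 mm behind the grasp point. The pads swing forward as they close: fully open they stand 13 mm farther back than shut.
Start: joints at [-1.377, 0.091, 1.231, -0, 1.82, -0.057], TCP at [148.906, -581.243, 239.275] pointing down, gripper open.
Joint ranges: [-2.87, 2.87], [-0.86, 2.18], [0.17, 2.46], [-1.51, 4.65], [0.06, 2.69], [-2.65, 2.65]. Speed limits (rad/s): [2.57, 2.57, 3.01, 3.14, 3.14, 3.14].

### API

Orientations are given as [roll, pitch, yaw] about the fixed x, y, z axes, in that order (R = Rz(yaw) Ry(pitch) Rx(roll)).
In Python, from station import ctrl, move_gripper, viewer, workorder, telemetry gives the robot as it stands. The module is installed in compiled form; this text tells all that it offers. Calls block until the motion is done:
- ctrl.move_pose(position, orientation): joint-space move of the TCP to a pose.
- ctrl.move_l(position, max_speed=150, ori=None): straight line of the TCP; ori=None keeps the orientation; max_speed is the mean speed in mm/s.
- ctrl.goto_joints(angles): joint-space move.
- move_gripper(opening, strength=None): finger opening in mm; strength is the grip in N (None keeps the last); returns when the fingers have stopped.
- ctrl.sleep(seconds).
- ctrl.ik(position, orientation): joint angles nearest the present ones, or None.
- viewer.snapshot(name): name is "scene" or "top" or "wrist"; returns (picture, depth): 384x512x3 uint8, red, green, blue; 384x512 float32, mm along the optical axis (not along the pixel's ray), 0 where there is no reading.
- viewer.camera_info(name): a dict with "camera_matrix" (3x3 intrinsics, pixels), "extrinsics" (4x4, takes a point from camera to world coordinates). Camera axes: x right, y up, looking along -z (the intrinsics and any distortion apply to the point x, -y, -z); pixel columns grow to the right and rows downward; lengths in mm; the calibration is good to about 2 mm. A picture is of the moment at which its call begins: read the wrist's pose just before it. camera_info takes no time and is no camera call; for the wrist camera it gives the pose at the moment of the call.
A pose or a line that the arm cannot do raises ctrl.IKError and nothing moves.
- workorder.close_job(): hands the job in; it is judged then, once.
Trained networks look in the newest picture that a camera, given by its name, has taken for a name from the list of things; names that differ only in an ending like _2 or _b are one class to them, and where a whole thing is asked for, a point or a joint stands for the part that bears it (a point fixed in the world has none). Each returns a list of dicts, best first, with "confidence" (0 to 1); they miss things now and then, are a little off and sometimes report something else, mostly with a low value. They report only what shows in the picture. A call takes as long as a camera call.
- viewer.recognise(target, camera): "xyz" ([x, y, z] in mm, in world coordinates, good to about 4 mm: the middle of the surface that is visible of it).
Readings, each from a call of its own:
- telemetry.current_clock(): time.
- telemetry.current_joints(): joint angles.
- telemetry.current_qd(): joint speeds.
- telemetry.current_tau(): joint torques, N m.
- telemetry.current_eef_pos(): TCP position.
- telemetry.current_tcp_rot(): TCP orientation.
- telemetry.current_ft_force(): force on the tool from outside, world axes, zero at the start.
- telemetry.current_torque(): the same for the moment, N m.
- telemetry.current_opening(): finger opening in mm.
- telemetry.current_grasp_force(): force on a finger pad.
Only numpy, scipy, OpenCV 4.12 (cv2) and the standard library are available. Lean on these libraries where they do the work, as an engineer would, in place of code of your own. Each camera call takes 0.05 s, during which the arm holds its last target. There are 200 camera calls.

### The job

The plywood ware board must be level before wet pots can dry on it. Lay the yellow spirit level on the board, lengthwise along it, and let go of it; then turn the red levelling foot until the bubble stands centred between its two lines. Finish while pressing the level steadily down onto the board with the bubble still centred: keep pressing, do not let go; leave the bowl, jar, bottle and brush where they are.

Things in the scene. Friction and masses are not known exactly. Their poses are not given: they have to be found in the camera images.
- level: Yellow spirit level with black ends, 180 x 26 x 40 mm (long x wide x tall), 0.25 kg, loose, starts upright on the table. Origin at the centre of its underside, x along its length, z up. Green vial window 58 mm long in the middle of its top, two black lines 21 mm apart; grey thumb pads 56 mm either side of the middle. May be pressed anywhere on top; may lie either way round.
- bubble (a joint): Position (m) of the pale 16 mm long bubble along the level's x axis, 0 = centred between the lines, end stops at +/-0.020. The bubble moves towards the higher end, about 5 mm for every 0.01 rad of tilt, and takes about 1.5 s to settle.
- rig: Fixed support of the ware board: two rubber feet under the board's +y end, about which it swings, and the levelling foot at its -y end. Origin on the table under the board's middle; y along the board from levelling foot to fixed feet, z up.
- level_spot (a point): Point on the top of the plywood ware board (360 mm along y, 150 mm along x, top about 68 mm above the table) where the level's middle goes: on the board's long centre line, 45 mm from its middle towards the fixed feet, 190 mm from the levelling foot's axis. y along the board, from the levelling foot to the fixed feet; z square to its top. The foot end starts 3 to 9 mm too low.
- foot_grip (a point): Middle of the red grip bar on top of the levelling foot, 99 mm above the table: bar 50 mm long (point x), 14 mm thick (y), 30 mm tall (z), its underside 84 mm above the table, its height does not change. A white dot marks the +x end. Just below it lies a black disc 48 mm across, 6 mm thick, and 10 to 20 mm below that the board's top.
- foot: The levelling foot (turns about its vertical z; x along the grip bar). Stiff screw, about 0.2 N m, stays where it is left. Turning it clockwise seen from above raises the foot end of the board 3.8 mm per radian, moving the bubble of a level lying on it about 6.4 mm per radian towards the foot. Starts 0.8 to 2.2 rad short of level; stops 1 rad beyond. Origin under its disc.
- bowl: Bystander: clay bowl, 90 mm across, 50 mm high. Origin at its underside.
- jar: Bystander: blue glaze jar with white lid, 60 mm across, 75 mm high. Origin at its underside.
- water: Bystander: orange water bottle, 70 mm across, 190 mm high. Origin at its underside.
- brush: Bystander: brush lying on the table. Origin at its middle.

How it is judged (in metres and radians):
On the way, in this order (a step that is already met when the one before it is completed fails the run):
1. the level lies lengthwise on the board, let go (x of level in the frame of level_spot between -0.062 and 0.062 m and y of level in the frame of level_spot between -0.06 and 0.06 m and z of level in the frame of level_spot between -0.006 and 0.006 m and angle between the x axis of level and the y axis of level_spot, either way round below 0.25 rad and angle between the z axis of level and the z axis of level_spot, either way round below 0.03 rad and contact force between each of the fingers, the arm and level below 0.1 N and linear speed of level below 0.02 m/s), for 0.2 s.
2. the foot has been turned until the board is level and the bubble centred, the level still lying on it (x of level in the frame of level_spot between -0.062 and 0.062 m and y of level in the frame of level_spot between -0.06 and 0.06 m and z of level in the frame of level_spot between -0.006 and 0.006 m and angle between the x axis of level and the y axis of level_spot, either way round below 0.25 rad and angle between the z axis of level and the z axis of level_spot, either way round below 0.03 rad and angle between level_spot's own z axis and vertical below 0.006 rad and value of joint bubble between -0.0025 and 0.0025 m), for 0.3 s.
At the end, for the whole second after the job is handed in: Robot still pressing: it pushes the level with over 2 N, and the level bears on the board with over 6 N, its weight included. Level flat, its middle within 62 mm across and 60 mm along of the spot, within 0.25 rad of lengthwise, at rest; board level to 0.006 rad; bubble within 2.5 mm (all of step 2 and linear speed of level below 0.02 m/s and contact force between level and rig above 6 N and contact force between any of the fingers, the arm and level above 2 N); the arm keeps its last pose, push and grip.
It fails at once if the clay bowl is pushed more than 30 mm (distance of bowl from where it was at the start of the episode above 0.03 m).
It fails at once if the glaze jar is pushed more than 30 mm (distance of jar from where it was at the start of the episode above 0.03 m).
It fails at once if the water bottle is pushed more than 30 mm (distance of water from where it was at the start of the episode above 0.03 m).
It fails at once if the brush is pushed more than 30 mm (distance of brush from where it was at the start of the episode above 0.03 m).
It fails at once if the bowl, jar or bottle is tipped over (angle between any of bowl, jar, water's own z axis and vertical above 0.5 rad).
It also fails if it takes over 72 s, if anything falls off the work surface, if the arm or the gripper's body presses on something with over 40 N, if the wrist force passes 120 N, or if a joint passes its speed limit or range.

## Working session

There is one attempt and no reset: what is moved stays moved. The work goes in short steps, each a Python script; the robot and the scene stay as the last script left them, time stands still between calls to the robot, and variables do not carry over. Pictures are saved under pics/ and viewed, at most 10 in all, crops included, and the job is handed in when it is done.

```bash
mkdir -p pics; cat > h.py <<'E'
import numpy as np, cv2
from station import ctrl, move_gripper, viewer, workorder, telemetry
def snap(cam,name,crop=None,scale=1):
    info=viewer.camera_info(cam); p,d=viewer.snapshot(cam)
    q=p[:,:,::-1]
    if crop: q=q[crop[1]:crop[3],crop[0]:crop[2]]
    cv2.imwrite(f'pics/{name}.png',cv2.resize(q,None,fx=scale,fy=scale,interpolation=cv2.INTER_CUBIC))
    return p,d,info
def cloud(d,info):
    K=np.array(info['camera_matrix']);E=np.array(info['extrinsics'])
    v,u=np.mgrid[:d.shape[0],:d.shape[1]]
    X=np.stack([(u-K[0,2])/K[0,0]*d,-(v-K[1,2])/K[1,1]*d,-d],-1)
    return X@E[:3,:3].T+E[:3,3]
E
python3 - <<'E'
from h import *
a,d,i=snap('top','top'); 
b,d2,i2=snap('scene','scene')
for n in ['level','rig','foot','foot_grip','level_spot','bowl','jar','water','brush']:
  for c in ['top','scene']:
    try: print(n,c,[(np.round(r['xyz']),round(r['confidence'],2)) for r in viewer.recognise(n,c)[:2]])
    except Exception as e: print(n,c,e)
np.savez('top.npz',p=a,d=d,c=cloud(d,i)); print(telemetry.current_clock(),telemetry.current_tcp_rot(),np.round(i['extrinsics'],2))
cv2.imwrite('pics/both.png',cv2.resize(np.vstack([a,b])[:,:,::-1],None,fx=.78,fy=.78))
E
```

```text
level top [(array([536., 182.,  37.]), 0.83)]
level scene [(array([541., 174.,  33.]), 0.72)]
rig top [(array([ 536., -192.,   65.]), 0.91), (array([ 578., -332.,   83.]), 0.22)]
rig scene [(array([ 554., -222.,   66.]), 0.91), (array([ 582., -336.,   99.]), 0.45)]
foot top [(array([ 575., -334.,   84.]), 0.53)]
foot scene [(array([ 584., -334.,   96.]), 0.65)]
foot_grip top [(array([ 580., -330.,   84.]), 0.47)]
foot_grip scene [(array([ 587., -339.,   96.]), 0.72), (array([772.,  -7.,  30.]), 0.6)]
level_spot top [(array([ 536., -188.,   59.]), 0.63)]
level_spot scene [(array([ 552., -215.,   67.]), 0.88)]
bowl top [(array([782., -24.,  23.]), 0.94)]
bowl scene [(array([770.,  -7.,  34.]), 0.88)]
jar top [(array([715., 286.,  77.]), 0.79)]
jar scene [(array([722., 268.,  50.]), 0.71)]
water top [(array([383., 465., 127.]), 0.72), (array([782., -22.,  27.]), 0.24)]
water scene [(array([391., 457.,  95.]), 0.91)]
brush top [(array([ 725., -268.,   17.]), 0.86), (array([ 534., -188.,   66.]), 0.17)]
brush scene [(array([ 731., -266.,   18.]), 0.73)]
1.0 [ 3.14156616e+00 -1.25229335e-05  2.50775178e-01] [[-0.00000e+00  1.00000e+00 -5.00000e-02  4.79150e+02]
 [-1.00000e+00 -1.00000e-02 -2.00000e-02  7.13300e+01]
 [-2.00000e-02  5.00000e-02  1.00000e+00  1.52521e+03]
 [ 0.00000e+00  0.00000e+00  0.00000e+00  1.00000e+00]]
```

View pics/top.png

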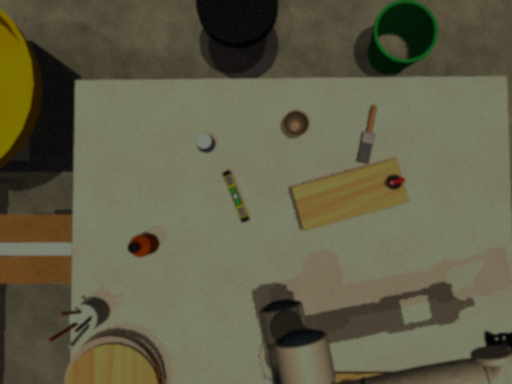

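View pics/scene.png

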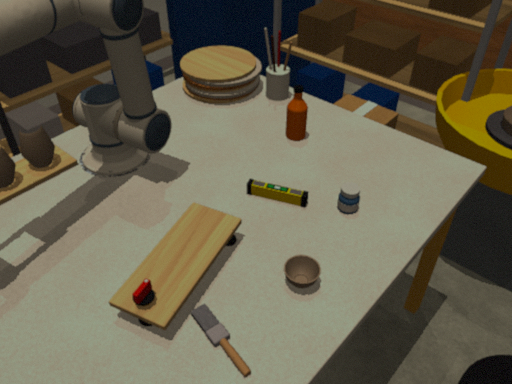

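The top view shows the board at about (350,193), with the red foot at (395,182). The level is at (236,195), the brush at (367,135), the bowl at (295,123) and the jar at (205,142). Next I'll fit the geometry and take close looks with the wrist camera.

```bash
cat > fit.py <<'E'
from h import *
def rect(xy):
    (c,s,a)=cv2.minAreaRect(xy.astype(np.float32)); b=cv2.boxPoints((c,s,a))
    e=[b[1]-b[0],b[2]-b[1]]; e=max(e,key=np.linalg.norm)
    return np.round(c,1),np.round(s,1),round(float(np.arctan2(e[1],e[0])),4)
def look(x,y,z,yaw,cam=None):
    ctrl.move_pose([x,y,z],[np.pi,0,yaw])
E
python3 - <<'E'
from fit import *
f=np.load('top.npz');c=f['c'];p=f['p'].astype(int)
hsv=cv2.cvtColor(f['p'],cv2.COLOR_RGB2HSV)
m=(hsv[...,1]>90)&(abs(c[...,0]-536)<110)&(abs(c[...,1]+190)<210)
m=cv2.morphologyEx(m.astype(np.uint8),cv2.MORPH_OPEN,np.ones((5,5)))>0
print('board',rect(c[m][:,:2]),np.median(c[m][:,2]))
m=(abs(c[...,0]-536)<110)&(abs(c[...,1]-182)<80)&(c[...,2]>22)
print('level',rect(c[m][:,:2]),m.sum(), np.median(c[m][:,2]))
# wrist look from above the level
for yaw in (0.25,):
    ctrl.move_pose([470,182,300],[np.pi,0,yaw])
p,d,i=snap('wrist','w1',scale=1.0); print(np.round(i['extrinsics'],2), np.round(i['camera_matrix']))
print(telemetry.current_eef_pos(),telemetry.current_tcp_rot(),telemetry.current_clock())
np.savez('w1.npz',p=p,d=d,c=cloud(d,i))
for n in ['level']: print([(np.round(r['xyz']),round(r['confidence'],2)) for r in viewer.recognise(n,'wrist')[:2]])
E
```

```text
board (array([ 547.4, -201.8]), array([155.7, 382.9]), -1.3074) 65.70930783574488
level (array([536.5, 183.5]), array([180. ,  26.6]), 0.3771) 436 41.196495468488706
[[ 2.5000e-01  9.4000e-01  2.5000e-01  5.3333e+02]
 [-9.7000e-01  2.4000e-01  6.0000e-02  1.9775e+02]
 [-0.0000e+00 -2.6000e-01  9.7000e-01  4.3540e+02]
 [ 0.0000e+00  0.0000e+00  0.0000e+00  1.0000e+00]] [[274.   0. 253.]
 [  0. 274. 195.]
 [  0.   0.   1.]]
[470.25690857 181.41684708 299.89019436] [3.14143711e+00 1.75467950e-04 2.48884607e-01] 3.9667
[(array([548., 188.,  40.]), 0.91)]
```

View pics/w1.png

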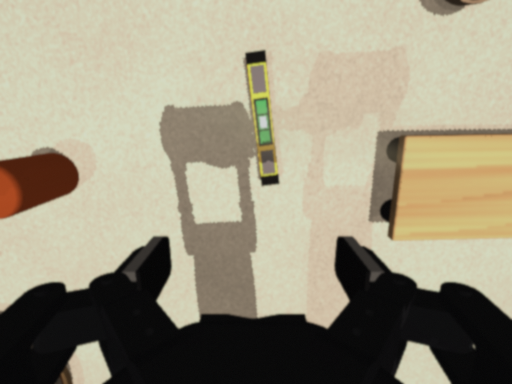

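The wrist view shows the level upright, from (257,55) to (269,182), with its vial at (263,120). The board's fixed end is at (395,188). I'll fit the level from the depth data and grasp it.

```bash
python3 - <<'E'
from fit import *
f=np.load('w1.npz');c=f['c']
m=(np.hypot(c[...,0]-536,c[...,1]-182)<115)&(c[...,2]>30)&(c[...,2]<60)
u=np.zeros(m.shape,bool);u[40:195,230:290]=1;m&=u
r=rect(c[m][:,:2]);print('level',r,m.sum(),np.median(c[m][:,2]))
c0=r[0]; yaw=r[2]
if abs(yaw)>1.57: yaw-=np.sign(yaw)*np.pi
# board edges from wrist: fixed-end
mb=(c[...,2]>55)&(c[...,2]<85)&(c[...,1]<0)&(c[...,0]>400)
print('board partial',rect(c[mb][:,:2]),np.median(c[mb][:,2]), np.polyfit(c[mb][:,1],c[mb][:,2],1))
ctrl.move_pose([c0[0],c0[1],110],[np.pi,0,yaw])
ctrl.move_l([c0[0],c0[1],18],100)
move_gripper(20,40)
print(telemetry.current_opening(),telemetry.current_grasp_force())
ctrl.move_l([c0[0],c0[1],150],120)
print(telemetry.current_opening(),telemetry.current_grasp_force(),telemetry.current_ft_force(),telemetry.current_clock(),telemetry.current_joints())
E
```

```text
level (array([536.2, 183.9]), array([180.8,  26.5]), 0.3768) 2516 41.57666362425496
board partial (array([ 515.5, -103.2]), array([150., 176.]), -1.3039) 67.97384646068068 [8.00819152e-03 6.84831346e+01]
25.56928807609157 41.345255970954895
25.368796763100704 40.86857736110687 [-0.13940497 -0.75063633 -2.41302177] 7.725 [ 2.70384992e-01  3.42500907e-03  1.48110482e+00 -1.23220129e-05
  1.65920237e+00  1.46438251e+00]
```

```bash
python3 - <<'E'
from fit import *
yaw=1.8377; s=np.array([527.9,-148.5])+8*np.array([-.264,.965])
ctrl.move_pose([s[0],s[1],160],[np.pi,0,yaw])
ctrl.move_l([s[0],s[1],92],100)
ctrl.sleep(.3); f0=telemetry.current_ft_force()[2]
z=92
while z>80:
    z-=1; ctrl.move_l([s[0],s[1],z],20); f=telemetry.current_ft_force()[2]
    if f-f0>2.5: break
print(z,f0,f)
move_gripper(50); ctrl.sleep(.3)
ctrl.move_l([s[0],s[1],z+60],120); move_gripper(85)
ctrl.sleep(.3)
# look at board and foot
ctrl.move_pose([535,-235,270],[np.pi,0,0.3])
t=telemetry.current_clock()
p,d,i=snap('wrist','w2'); c=cloud(d,i); np.savez('w2.npz',p=p,d=d,c=c)
for n in ['level','foot_grip','bubble']: print(n,[(np.round(r['xyz']),round(r['confidence'],2)) for r in viewer.recognise(n,'wrist')[:2]])
print(t,telemetry.current_joints())
E
```

```text
84 -1.6942917980217107 3.84516734925737
level [(array([ 527., -138.,  104.]), 0.79)]
foot_grip [(array([ 582., -328.,   94.]), 0.91), (array([ 551., -206.,   67.]), 0.26)]
bubble [(array([ 550., -196.,   64.]), 0.27)]
15.95 [-4.71676579e-01  5.72358343e-02  1.21258833e+00  1.07291127e-05
  1.87255114e+00  7.98254686e-01]
```

View pics/w2.png

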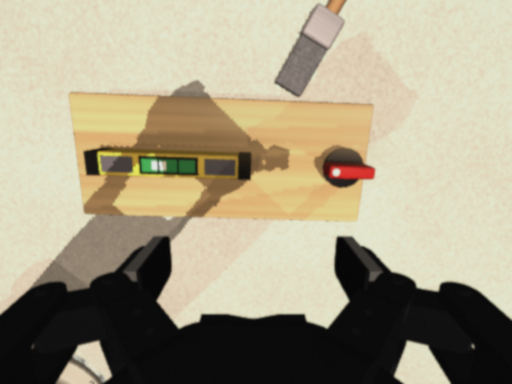

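The level lies on the board with its bubble at about (158,166), left of the lines and away from the foot. The bar is at (352,172), with its white dot at (336,172). Next I'll measure the bubble offset and the bar pose.

```bash
cat >> fit.py <<'E'
def bubble(p,c,name=None):
    """rectify vial along level axis; returns offset (mm, + = toward +axis direction ~ +y)"""
    hsv=cv2.cvtColor(p,cv2.COLOR_RGB2HSV)
    m=(hsv[...,0]>50)&(hsv[...,0]<85)&(hsv[...,1]>110)
    near=(abs(c[...,0]-530)<80)&(abs(c[...,1]+140)<110)&(c[...,2]>85)
    v=m&near; X=c[v][:,:2]; 
    L=near; (lc,ls,yaw)=rect(c[L][:,:2])
    d=np.array([np.cos(yaw),np.sin(yaw)]); d*=np.sign(d[1])
    n=np.array([-d[1],d[0]])
    P=c[L][:,:2]; s=(P-lc)@d; t=(P-lc)@n
    h=hsv[L].astype(float); rgb=p[L].astype(float)
    k=(abs(t)<5)&(abs(s)<34)
    b=np.round(s[k]).astype(int); prof={i:rgb[k][b==i].mean(0) for i in np.unique(b)}
    vs=(X-lc)@d; vs=vs[(abs(vs)<40)]
    return lc,ls,yaw,prof,np.percentile(vs,[1,99])
E
python3 - <<'E'
from fit import *
f=np.load('w2.npz');c=f['c'];p=f['p']
lc,ls,yaw,prof,e=bubble(p,c); print(lc,ls,yaw,e)
print({int(k):[int(x) for x in v] for k,v in prof.items()})
hsv=cv2.cvtColor(p,cv2.COLOR_RGB2HSV)
m=(p[...,0]>110)&(p[...,1]<90)&(p[...,2]<100)&(c[...,2]>85)&(np.hypot(c[...,0]-580,c[...,1]+330)<60)
w=np.zeros_like(m);w[150:190,320:385]=1
z=c[...,2]; bar=w&(z>104)&(np.hypot(c[...,0]-580,c[...,1]+330)<60)
print('bar',rect(c[bar][:,:2]),bar.sum(),np.percentile(z[bar],[5,50,95])); print('red',rect(c[m&w][:,:2]))
q=p[130:200,75:385,::-1]; cv2.imwrite('pics/w2c.png',cv2.resize(q,None,fx=2.5,fy=2.5,interpolation=cv2.INTER_CUBIC))
E
```

```text
[ 526.7 -152. ] [ 69.1 205.4] -1.1051 [-17.96263229  39.20978968]
{-34: [100, 85, 62], -33: [89, 77, 61], -32: [76, 67, 63], -31: [89, 76, 61], -30: [85, 74, 62], -29: [103, 86, 60], -28: [138, 111, 57], -27: [161, 129, 56], -26: [175, 139, 55], -25: [178, 142, 54], -24: [178, 141, 54], -23: [176, 139, 53], -22: [159, 126, 48], -21: [113, 89, 36], -20: [66, 55, 26], -19: [40, 48, 26], -18: [35, 63, 34], -17: [40, 84, 43], -16: [43, 94, 47], -15: [43, 97, 48], -14: [44, 97, 48], -13: [43, 98, 48], -12: [38, 82, 42], -11: [39, 87, 43], -10: [41, 90, 45], -9: [43, 97, 48], -8: [43, 98, 48], -7: [42, 97, 48], -6: [42, 97, 47], -5: [42, 97, 47], -4: [42, 98, 47], -3: [42, 97, 47], -2: [41, 94, 46], -1: [39, 90, 44], 0: [33, 69, 35], 1: [29, 59, 31], 2: [33, 69, 35], 3: [38, 85, 42], 4: [38, 87, 43], 5: [40, 93, 45], 6: [39, 90, 44], 7: [39, 91, 44], 8: [40, 87, 42], 9: [40, 83, 41], 10: [40, 92, 45], 11: [40, 84, 41], 12: [47, 86, 45], 13: [75, 100, 62], 14: [84, 99, 66], 15: [125, 127, 96], 16: [100, 109, 80], 17: [164, 160, 133], 18: [130, 150, 121], 19: [147, 163, 131], 20: [140, 160, 125], 21: [127, 137, 102], 22: [79, 100, 71], 23: [150, 156, 129], 24: [143, 156, 110], 25: [144, 158, 110], 26: [153, 176, 146], 27: [161, 171, 112], 28: [133, 155, 95], 29: [105, 145, 98], 30: [127, 149, 79], 31: [121, 160, 81], 32: [117, 149, 71], 33: [108, 159, 78], 34: [89, 132, 62]}
bar (array([ 577.7, -332.4]), array([14.4, 49.5]), -1.3101) 642 [108.12628283 114.6284673  116.01742161]
red (array([ 578. , -331.8]), array([19. , 47.4]), -1.4641)
```

View pics/w2c.png

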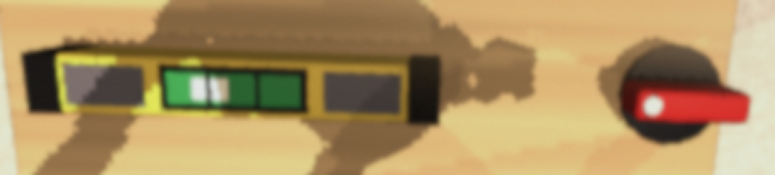

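The window spans x 163–305 in the crop, the lines are at 209 and 260, and the bubble is at about 209.5. That puts the bubble about 10.3 mm off, so the foot needs about 1.6 rad clockwise. The bar is at (577.7, -332.4) with yaw 1.83.

```bash
cat > turn.py <<'E'
from fit import *
def turn(yaw,da):
    ctrl.move_pose([577.8,-332.2,150],[np.pi,0,yaw])
    ctrl.move_l([577.8,-332.2,96],100)
    move_gripper(5,70)
    print('grip',telemetry.current_opening(),telemetry.current_grasp_force())
    q=np.array(telemetry.current_joints()); n=max(1,int(np.ceil(abs(da)/.4)))
    for k in range(n):
        q[5]+=da/n; ctrl.goto_joints(list(q))
    ctrl.sleep(.2); print('tq',telemetry.current_torque(),telemetry.current_tcp_rot())
    move_gripper(60)
    ctrl.move_l([577.8,-332.2,150],150)
def lookb(name):
    ctrl.move_pose([527.9-2-29,-148.5+8-8,200],[np.pi,0,0.27])
    ctrl.sleep(1.0)
    p,d,i=snap('wrist',name,(130,90,390,250),3); c=cloud(d,i); np.savez(name+'.npz',p=p,d=d,c=c)
    print(telemetry.current_clock())
    hsv=cv2.cvtColor(p,cv2.COLOR_RGB2HSV)
    m=((hsv[...,0]>45)&(hsv[...,0]<85)&(hsv[...,1]>100)&(c[...,2]>80)).astype(np.uint8)
    m=cv2.morphologyEx(m,cv2.MORPH_CLOSE,np.ones((5,31)))
    nl,lab,st,_=cv2.connectedComponentsWithStats(m); k=1+np.argmax(st[1:,4]); print(st[k])
    (cx,cy),s,a=cv2.minAreaRect(np.argwhere(lab==k)[:,::-1].astype(np.float32)); print(cx,cy,s,a)
    W=max(s); h=min(s); 
    ang=a if s[0]>s[1] else a-90
    M=cv2.getRotationMatrix2D((cx,cy),ang,580/W); M[:,2]+=[320-cx,40-cy]
    r=cv2.warpAffine(p,M,(640,80)); row=np.median(r[25:55].astype(int),axis=0)
    hs=cv2.cvtColor(row[None].astype(np.uint8),cv2.COLOR_RGB2HSV)[0]
    b=(hs[:,1]<130)&(hs[:,2]>100); b[:45]=0;b[-45:]=0; u=np.flatnonzero(b)
    dark=[x for x in range(60,580) if hs[x,2]<60]
    print('bubble mm (+right)',(u.mean()-320)/10 if len(u) else None,len(u)/10,'dark',(np.array(dark)-320)//10)
    cv2.imwrite(f'pics/{name}r.png',r[:,:,::-1])
E
python3 - <<'E'
from turn import *
turn(1.8315,1.6)
lookb('w3')
E
```

```text
grip 12.794739459572003 69.84164714813232
tq [-0.42886508 -1.42710029 -0.17481078] [ 3.13833296 -0.00472325  0.23424353]
23.925
[ 216  157   72   19 1304]
251.5 166.0 (18.0, 71.0) 90.0
bubble mm (+right) 3.4866995073891642 20.3 dark [-11 -11 -11  10]
```

View pics/w3.png

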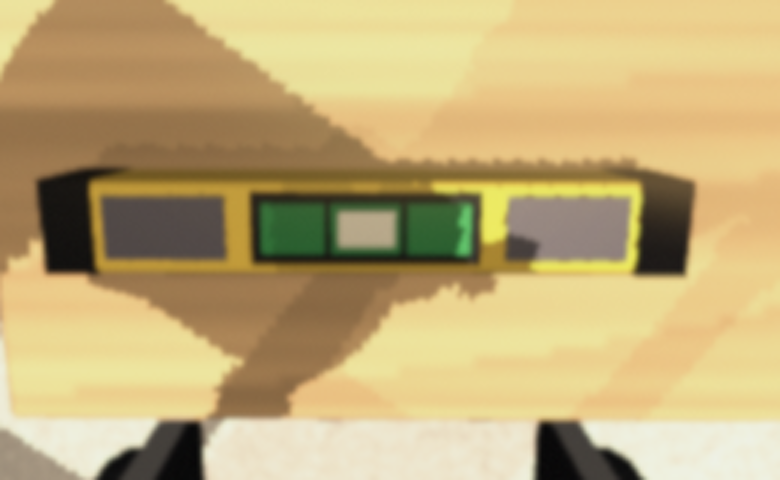

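View pics/w3r.png

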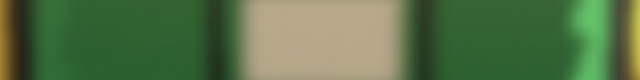

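The level's middle is framed at (366,230) in the crop. In the rectified strip the lines are at 217 and 422 and the bubble spans 242–403, so it is within about 0.3 mm of centred. Now I'll press.

```bash
python3 - <<'E'
from turn import *
c=np.load('w3.npz')['c']; m=(c[...,2]>98)&(c[...,2]<120)&(abs(c[...,0]-527)<60)&(abs(c[...,1]+141)<105)
m[:145]=0; m[190:]=0
r=rect(c[m][:,:2]); print(r,np.median(c[m][:,2])); x,y=526.,-141.
if np.hypot(*(r[0]-[x,y]))<8: x,y=map(float,r[0])
move_gripper(0,40)
ctrl.move_pose([x,y,150],[np.pi,0,0.27]); ctrl.move_l([x,y,124],80)
ctrl.sleep(.4); f0=telemetry.current_ft_force()[2]; z=124
while z>106:
    z-=.5; ctrl.move_l([x,y,z],15); f=telemetry.current_ft_force()[2]-f0
    if f>9: break
ctrl.sleep(1.5); print(z,f0,f,telemetry.current_ft_force(),telemetry.current_clock())
snap('wrist','w4',(130,90,390,384),2)
E
```

```text
(array([ 524.9, -139.2]), array([ 26.7, 181.3]), -1.3042) 109.59325089722853
114.0 0.5892873179897403 9.452296007353496 [-4.40520778  1.49924745 10.43615458] 32.2417
```

View pics/w4.png

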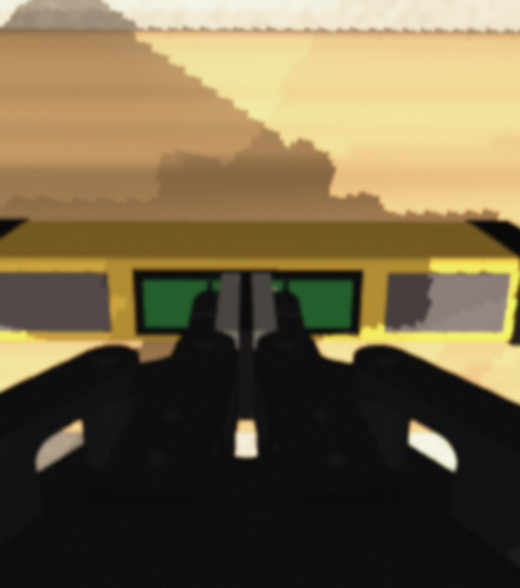

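The fingertips press on the middle of the level at about (245,300). The level is still flat on the board, and the only vial parts showing are green with no bubble, so the bubble is behind the fingers in the centre. The push is steady at about 10 N, so I'm handing the job in.

```bash
python3 - <<'E'
from h import *
print(telemetry.current_ft_force()); print(workorder.close_job())
E
```

```text
[-4.77603964  1.89485008 11.52994699]
the job is handed in; nothing more can be done
None
```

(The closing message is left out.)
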